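# Clear the lab bench: tubes to their racks, beakers nested

## Task

Clear up the bench after the session: stand each capped tube in the rack of its own cap's colour, right down on the rack's floor, and nest the three beakers inside one another from largest to smallest, with the large one left standing on the bench. Do not tip any tube or beaker over, and leave the brown bottle where it stands.

Things in the scene. Friction and masses are not known exactly. Their poses are not given: they have to be found in the camera images.
- tube_orange: Self-standing sample tube with an orange screw cap, standing loose on the bench: off-white round body 30 mm across and 88 mm tall, flat foot, then the orange cap, 34 mm across and 22 mm tall; 110 mm tall over all, about 60 g. Origin at the centre of its underside, z up its axis.
- tube_purple: Self-standing sample tube with a purple screw cap, standing loose on the bench: off-white round body 30 mm across and 88 mm tall, flat foot, then the purple cap, 34 mm across and 22 mm tall; 110 mm tall over all, about 60 g. Origin at the centre of its underside, z up its axis.
- tube_green: Self-standing sample tube with a green screw cap, standing loose on the bench: off-white round body 30 mm across and 88 mm tall, flat foot, then the green cap, 34 mm across and 22 mm tall; 110 mm tall over all, about 60 g. Origin at the centre of its underside, z up its axis.
- rack_orange: Orange one-place tube rack, fixed to the bench: square, 84 x 84 mm, 60 mm tall; a floor plate 8 mm thick, four corner posts and a 10 mm thick top frame (its top at 60 mm) with a square opening 46 x 46 mm in its middle, through which a tube goes down to stand on the floor plate. Origin at the centre of its underside, straight below the middle of the opening; z up, x and y along its sides.
- rack_purple: Purple one-place tube rack, fixed to the bench: square, 84 x 84 mm, 60 mm tall; a floor plate 8 mm thick, four corner posts and a 10 mm thick top frame (its top at 60 mm) with a square opening 46 x 46 mm in its middle, through which a tube goes down to stand on the floor plate. Origin at the centre of its underside, straight below the middle of the opening; z up, x and y along its sides.
- rack_green: Green one-place tube rack, fixed to the bench: square, 84 x 84 mm, 60 mm tall; a floor plate 8 mm thick, four corner posts and a 10 mm thick top frame (its top at 60 mm) with a square opening 46 x 46 mm in its middle, through which a tube goes down to stand on the floor plate. Origin at the centre of its underside, straight below the middle of the opening; z up, x and y along its sides.
- beaker_large: Open straight-sided round beaker of pale plastic, the widest and lowest of three, standing loose on the bench mouth up: 90 mm outside diameter, 60 mm tall, wall 3 mm, floor 5 mm thick, about 120 g. Origin at the centre of its underside, z up its axis. Too wide to grasp across; the others go into it.
- beaker_medium: Open straight-sided round beaker of pale plastic, the middle one of three, standing loose on the bench mouth up: 60 mm outside diameter, 75 mm tall, wall 3 mm, floor 5 mm thick, about 60 g. Origin at the centre of its underside, z up its axis. Standing inside the large beaker it rises 20 mm above that one's rim.
- beaker_small: Open straight-sided round beaker of pale plastic, the narrowest and tallest of three, standing loose on the bench mouth up: 36 mm outside diameter, 90 mm tall, wall 3 mm, floor 5 mm thick, about 40 g. Origin at the centre of its underside, z up its axis. Standing inside the medium beaker it rises 20 mm above that one's rim.
- bottle: Bystander: a loose brown reagent bottle with a blue cap and a paper label, 56 mm across and 100 mm tall, standing near the far edge of the work. Origin at the centre of its underside.

How it is judged:
At the end, for the whole second after the job is handed in: Each tube on the floor of its own rack (within 12 mm of its centre, foot under 14 mm above its underside); medium beaker in large (axes within 16 mm, undersides 11 mm), small in medium (13, 11 mm), large on the bench (under 6 mm); all upright within 0.12 rad, slower than 20 mm/s (horizontal distance between tube_orange and rack_orange below 0.012 m and z of tube_orange in the frame of rack_orange below 0.014 m and horizontal distance between tube_purple and rack_purple below 0.012 m and z of tube_purple in the frame of rack_purple below 0.014 m and horizontal distance between tube_green and rack_green below 0.012 m and z of tube_green in the frame of rack_green below 0.014 m and horizontal distance between beaker_medium and beaker_large below 0.016 m and z of beaker_medium in the frame of beaker_large below 0.011 m and horizontal distance between beaker_small and beaker_medium below 0.013 m and z of beaker_small in the frame of beaker_medium below 0.011 m and height (world z) of beaker_large below 0.006 m and angle between each of tube_orange, tube_purple, tube_green, beaker_large, beaker_medium, beaker_small's own z axis and vertical below 0.12 rad and linear speed of each of tube_orange, tube_purple, tube_green, beaker_large, beaker_medium, beaker_small below 0.02 m/s); the robot touches nothing.
It fails at once if a tube or beaker is tipped over (more than 0.8 rad) (angle between any of tube_orange, tube_purple, tube_green, beaker_large, beaker_medium, beaker_small's own z axis and vertical above 0.8 rad).
It fails at once if the brown bottle is moved by more than 30 mm (distance of bottle from where it was at the start of the episode above 0.03 m).
It also fails if it takes over 138 s, if anything falls off the work surface, if the arm or the gripper's body presses on something with over 40 N, if the wrist force passes 120 N, or if a joint passes its speed limit or range.

## Robot

A 7-joint arm with a two-finger parallel gripper is mounted at the origin on the work surface. World frame = base frame: x ahead of the robot, y to its left, z up, the work surface at z = 0. Lengths are in m, angles in rad, forces in N, time in s.
With the tool pointing down it reaches from about 0.35 to 0.9 m from the base axis. Payload 8.1 kg.
Tool frame: the origin (TCP) lies midway between the tips of the shut fingers; the grasp point (between the pads) lies 19 mm behind it (env.grip_point_offset is the distance from the TCP to the grasp point, in m); x points along the fingers, y is the direction in which the jaws open and shut, and the axes are right-handed (so a half turn about x gives the same grasp; the last joint's range is limited). The gripper opens to 85 mm and grips with 20 to 120 N. Pads are 22 mm wide; open, the fingers measure 114 mm over their backs; the gripper's body (76 mm by 85 mm) begins 54 mm behind the grasp point. The pads swing forward as they close: fully open they stand 13 mm farther back than shut.
Start: joints at [-1.255, 0.434, 0.025, 1.573, -0.012, 1.134, -0.075], TCP at [0.254, 0.571, 0.231] pointing down, gripper open.
Joint ranges: [-2.62, 2.62], [-0.44, 2.09], [-1.27, 1.32], [0.08, 2.57], [-1.32, 4.46], [0.12, 2], [-2.74, 2.74]. Speed limits (rad/s): [2.22, 2.22, 3.01, 3.01, 3.14, 3.14, 3.14].

## Interface

Orientations are given as a unit quaternion [w, x, y, z].
In Python, from rig import env gives the robot as it stands. The module is installed in compiled form; this text tells all that it offers.
- The arm moves only by the tool jog_arm, never from a script. Its argument "steps" is one flat list of numbers, 7 for each row, row after row: the turn, a rotation vector about the tool's x, y, z as a fraction of full scale, then the shift along the tool's x, y, z as a fraction of full scale, then the opening, from 0 (shut) to 1 (fully open). In form: [rx, ry, rz, dx, dy, dz, fingers, rx, ry, rz, dx, dy, dz, fingers, ...]. A call has 1 to 10 rows; each row is the pose to reach, as a shift and turn from the pose commanded when the call began, along the tool's axes at that moment, turning the shorter way round; what a row does not reach only later rows make up. Full scale, the value 1, is 0.2 m for a shift and 180 degrees for a turn. A row lasts 1/10 s, in which the tool goes at most 50 mm and 8.59 degrees, less where a joint would pass 70% of its speed; a pose out of reach is approached as far as the arm can. A call with a number of a shift or a turn outside -1 to 1 is refused whole. A call with a gripper value outside its range is refused whole. The fingers move at their own pace and stop on an object; "force" is the grip in N (left out, the last holds). Time passes only in rows, so rows that repeat a pose let the fingers close. It gives the time, the measured TCP pose, the force and the opening at its end, in the units of the state.
- env.state(): the state, without advancing time (a new reading comes with each control period).
- env.camera(name): name is "scene" or "top" or "wrist"; returns a dict with "img" (420x560x3 uint8, red, green, blue), "mtx" (3x3 intrinsics, pixels), "dist" ([k1, k2, p1, p2, k3] as OpenCV has them; the pictures are not rectified), "eye" and "orientation" of the camera in the world; the wrist camera has in their place "hand_eye" (4x4, takes a point from camera to tool coordinates, whose origin is the TCP and whose axes are the tool frame's). Camera axes: x right, y down, z forward; pixel columns grow to the right and rows downward; lengths in m; the calibration is good to about 2 mm. A picture is of the moment at which its call begins: read the wrist's pose just before it. There is no depth.
- env.sign_off(): hands the job in, once; it reports no verdict.
The state is a dict: "time_s": time; "joints": joint angles; "joint_vel": joint speeds; "joint_torque": joint torques, N m; "tool_pos": TCP position; "orientation": TCP orientation; "force": force on the tool from outside, world axes, zero at the start; "moment": the same for the moment, N m; "width": finger opening in m.
Only numpy, scipy, OpenCV 4.12 (cv2) and the standard library are available. Lean on these libraries where they do the work, as an engineer would, in place of code of your own. Each camera call takes 0.05 s, during which the arm holds its last target. There are 200 camera calls.

## Working session

There is one attempt and no reset: what is moved stays moved. The work goes in short steps, Python scripts to look and compute and a tool call to move; the robot and the scene stay as the last step left them, time stands still between calls to the robot, and variables do not carry over. Pictures are saved under pics/ and viewed, about 12 in all and at most 16, crops included, and the job is handed in when it is done.

Besides the shell and the picture viewer there is one more tool, called after "Request:" in YAML: its name, and indented under it one key for each argument. jog_arm: Moves the arm, as the interface text tells. Its arguments: {"type":"object","properties":{"steps":{"type":"array","items":{"type":"number"}},"force":{"type":"number"}},"required":["steps"]}

```bash
ls; mkdir -p pics
python3 - <<'E'
from rig import env
import cv2
s=env.state();print(s, env.grip_point_offset)
for n in("scene","top"):
    c=env.camera(n);print(n,c["mtx"],c["dist"],c["eye"],c["orientation"]);cv2.imwrite(f"pics/{n}0.png",c["img"][:,:,::-1])
c=env.camera("wrist");print(c["hand_eye"])
E
```

```text
pics
{'time_s': 0.0, 'joints': array([-1.25460216,  0.43521582,  0.02497925,  1.57409823, -0.01159663,
        1.13398176, -0.07511155]), 'joint_vel': array([-0.00088597, -0.00035466, -0.001163  , -0.00070438,  0.00039296,
       -0.00044414, -0.0005575 ]), 'joint_torque': array([ 2.45279971e-04, -6.70463777e+01,  1.02481976e+00, -3.16231692e+01,
        1.54097658e-02,  1.21947419e-02, -2.34232465e-05]), 'tool_pos': array([0.25401463, 0.57050605, 0.23053005]), 'orientation': array([ 0.69159144,  0.14646871,  0.69171763, -0.14756327]), 'force': array([0.17579378, 0.08867712, 0.41594714]), 'moment': array([-0.03703509, -0.02095412,  0.02278008]), 'width': 0.08535394463514598} 0.0187
scene [[467.25463148   0.         279.65056661]
 [  0.         467.25463148 211.8072025 ]
 [  0.           0.           1.        ]] [-0.1453918  0.         0.         0.         0.       ] [ 1.37647184 -0.54372845  0.77420236] [-0.39342365  0.79644363  0.41108966 -0.2046965 ]
top [[429.34197155   0.         281.86873789]
 [  0.         429.34197155 209.16059245]
 [  0.           0.           1.        ]] [0.03024921 0.         0.         0.         0.        ] [ 0.44116831 -0.00292725  1.24017752] [ 0.03453872 -0.70245106  0.71033326 -0.02821765]
[[ 4.54277713e-05 -2.72964063e-01  9.62024229e-01 -1.42369603e-01]
 [ 9.99999947e-01  3.22126168e-04  4.41788236e-05  3.41997175e-04]
 [-3.21952409e-04  9.62024177e-01  2.72964064e-01 -6.94424340e-02]
 [ 0.00000000e+00  0.00000000e+00  0.00000000e+00  1.00000000e+00]]
```

View pics/top0.png

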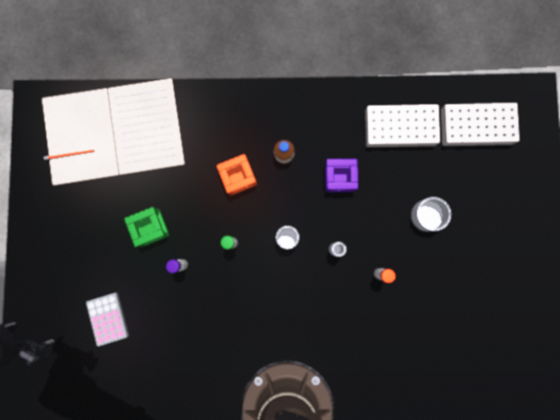

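View pics/scene0.png

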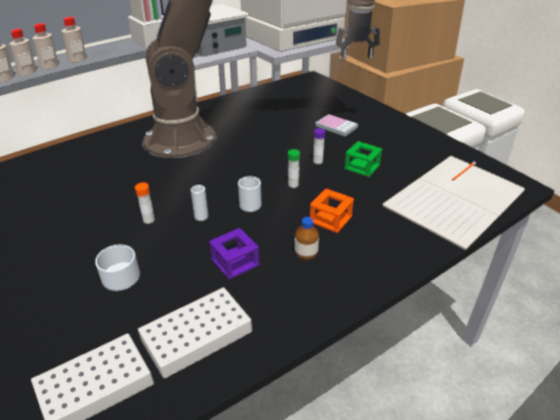

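The top view (up = +x, left = +y) shows the following positions:
- **Racks:** orange (237,174), purple (342,175), green (147,227).
- **Caps:** orange (388,276), purple (173,266), green (228,242).
- **Beakers:** large (432,214), medium (287,238), small (338,249).
- **Bottle:** (284,152).

The scene view agrees with this layout.

```bash
cat > h.py <<'E'
import numpy as np, cv2
from scipy.spatial.transform import Rotation as R
from rig import env
def q2R(q): return R.from_quat(np.roll(q,-1)).as_matrix()
def pose(c):
    if "eye" in c: return q2R(c["orientation"]),np.array(c["eye"])
    s=c["state"];T=q2R(s["orientation"]);H=np.array(c["hand_eye"])
    return T@H[:3,:3],T@H[:3,3]+s["tool_pos"]
def cam(n):
    s=env.state();c=dict(env.camera(n));c["state"]=s;return c
def rays(c,px,z):
    Rm,e=pose(c);u=cv2.undistortPoints(np.float64(px).reshape(-1,1,2),c["mtx"],c["dist"])[:,0]
    d=np.c_[u,np.ones(len(u))]@Rm.T
    return e+d*((z-e[2])/d[:,2])[:,None]
def proj(c,P):
    Rm,e=pose(c);r=cv2.Rodrigues(Rm.T)[0];return cv2.projectPoints(np.float64(P).reshape(-1,1,3),r,-Rm.T@e,c["mtx"],c["dist"])[0][:,0]
def cyl(c,mask,h0,h1,r):
    """vertical cylinder: outer silhouette edge is at top h1, inner at h0 -> two estimates of axis xy"""
    ct=max(cv2.findContours(mask,cv2.RETR_EXTERNAL,cv2.CHAIN_APPROX_NONE)[0],key=cv2.contourArea)[:,0]
    e=pose(c)[1][:2];out=[]
    for h,sg in((h1,1),(h0,-1)):
        p=rays(c,ct,h)[:,:2];m=p.mean(0);u=(m-e)/np.linalg.norm(m-e);v=np.array([-u[1],u[0]])
        t=(p-e)@v;a=(p-e)@u
        out.append(e+u*((a*sg).max()*sg-sg*r)+v*(t.max()+t.min())/2);w=t.max()-t.min()
        out.append(round(w,4))
    return out,cv2.contourArea(ct)
HUE={"orange":(3,15),"purple":(122,145),"green":(50,75)}
def hmask(img,col,smin=120,vmin=50):
    hsv=cv2.cvtColor(img,cv2.COLOR_RGB2HSV);a,b=HUE[col]
    return cv2.inRange(hsv,(a,smin,vmin),(b,255,255))
def win(m,x,y,r):
    o=np.zeros_like(m);o[y-r:y+r,x-r:x+r]=m[y-r:y+r,x-r:x+r];return o
def go(x,y,z,yaw=None):
    """fractions for jog rows; yaw=angle of tool y in world; x straight down"""
    s=env.state();T=q2R(s["orientation"])
    d=T.T@(np.array([x,y,z])-s["tool_pos"])/0.2
    r=np.zeros(3)
    if yaw is not None:
        yv=np.array([np.cos(yaw),np.sin(yaw),0]);xv=np.array([0,0,-1.]);G=np.c_[xv,yv,np.cross(xv,yv)]
        r=R.from_matrix(T.T@G).as_rotvec()/np.pi
    return np.round(np.r_[r,d],4)
E
python3 - <<'E'
from h import *
np.set_printoptions(precision=4,suppress=True)
c=cam("top");im=c["img"];s=env.state();print(q2R(s["orientation"]))
for k,(x,y) in dict(orange=(388,276),purple=(173,266),green=(228,242)).items():
    print("tube",k,cyl(c,win(hmask(im,k),x,y,14),.088,.11,.017))
for k,(x,y) in dict(orange=(237,174),purple=(342,175),green=(147,227)).items():
    m=win(hmask(im,k),x,y,26);v=im.max(2);t=np.median(v[m>0]);
    cts=max(cv2.findContours(m,0,1)[0],key=cv2.contourArea);
    p=rays(c,cts[:,0],.06)[:,:2];rc=cv2.minAreaRect(np.float32(p));
    p0=rays(c,cts[:,0],0)[:,:2];rc0=cv2.minAreaRect(np.float32(p0));print("rack",k,rc,"at0",rc0[0])
hsv=cv2.cvtColor(im,cv2.COLOR_RGB2HSV)
g=cv2.inRange(hsv,(0,0,60),(179,70,255))
for k,(x,y,h,r,w) in dict(large=(432,214,.06,.045,26),medium=(287,238,.075,.03,18),small=(338,249,.09,.018,14)).items():
    print("bk",k,cyl(c,win(g,x,y,w),0,h,r))
b=win(cv2.inRange(hsv,(100,120,60),(120,255,255)),284,150,14);mm=cv2.moments(b);print("bottle",rays(c,[[mm['m10']/mm['m00'],mm['m01']/mm['m00']]],.1))
E
```

```text
[[-0.0003  0.4067  0.9136]
 [-0.0008  0.9136 -0.4067]
 [-1.     -0.0009  0.0001]]
tube orange ([array([ 0.365 , -0.2699]), np.float64(0.0401), array([ 0.3652, -0.2691]), np.float64(0.0409)], 176.5)
tube purple ([array([0.3961, 0.2969]), np.float64(0.038), array([0.3958, 0.299 ]), np.float64(0.0388)], 157.0)
tube green ([array([0.4571, 0.1535]), np.float64(0.0374), array([0.4573, 0.1551]), np.float64(0.0382)], 143.5)
rack orange ((0.6451707482337952, 0.1332157999277115), (0.10156027972698212, 0.09394873678684235), 21.341476440429688) at0 (0.6555421352386475, 0.1401372253894806)
rack purple ((0.6409962773323059, -0.15947169065475464), (0.0919761061668396, 0.09260130673646927), 89.2004165649414) at0 (0.6511555910110474, -0.16743040084838867)
rack green ((0.5029798150062561, 0.3808628022670746), (0.09552240371704102, 0.1037842407822609), 21.521265029907227) at0 (0.5061222314834595, 0.4003745913505554)
bk large ([array([ 0.5307, -0.4121]), np.float64(0.0973), array([ 0.5297, -0.4075]), np.float64(0.1022)], 1123.5)
bk medium ([array([ 0.4725, -0.0066]), np.float64(0.0666), array([ 0.4658, -0.0059]), np.float64(0.0709)], 469.0)
bk small ([array([ 0.4366, -0.1448]), np.float64(0.0402), array([ 0.4367, -0.1445]), np.float64(0.0434)], 213.5)
bottle [[0.7125 0.0003 0.1   ]]
```

Run:
```python
from h import *
np.set_printoptions(precision=4,suppress=True)
c=cam("top");im=c["img"];e=pose(c)[1][:2]
for k,(x,y,yaw) in dict(orange=(237,174,21.3),purple=(342,175,0),green=(147,227,21.5)).items():
    m=win(hmask(im,k),x,y,26)
    ct=max(cv2.findContours(m,0,1)[0],key=cv2.contourArea)[:,0]
    p6,p0=[rays(c,ct,z)[:,:2] for z in(.06,0)]
    a=np.deg2rad(yaw);ax=np.array([[np.cos(a),np.sin(a)],[-np.sin(a),np.cos(a)]]);o=[]
    for u in ax:
        s=np.sign((p6.mean(0)-e)@u)
        o.append((s*((p6@u*s).max()-.042), s*((p0@u*s).min()+.042)))
    o=np.array(o);print(k,"outer",o[:,0]@ax,"inner",o[:,1]@ax,"mean",o.mean(1)@ax)
print(go(.396,.298,.20),go(.396,.298,.08))
```

```text
orange outer [0.6516 0.1411] inner [0.6478 0.1287] mean [0.6497 0.1349]
purple outer [ 0.6458 -0.164 ] inner [ 0.6441 -0.1606] mean [ 0.645  -0.1623]
green outer [0.5047 0.3922] inner [0.503  0.3861] mean [0.5038 0.3891]
[ 0.      0.      0.      0.1555 -0.9572  1.2028] [ 0.      0.      0.      0.7555 -0.9567  1.2027]
```

Request:
jog_arm:
  steps: [0,0,0,0.15,-0.96,1,1,0,0,0,0.15,-0.96,1,1,0,0,0,0.15,-0.96,1,1,0,0,0,0.15,-0.96,1,1,0,0,0,0.15,-0.96,1,1,0,0,0,0.15,-0.96,1,1,0,0,0,0.15,-0.96,1,1,0,0,0,0.15,-0.96,1,1]
  force: 30

```text
time_s: 1.05
tool_pos: [0.359, 0.3141, 0.2015]
orientation: [0.692, 0.148, 0.692, -0.147]
force: [-0.2, 1.1, 0.2]
width: 0.0853
```

Run:
```python
from h import *
c=cam("wrist");cv2.imwrite("pics/w1.png",c["img"][:,:,::-1]);print(go(.396,.298,.20),go(.396,.298,.08),c["state"]["time_s"])
print(proj(c,[[.396,.298,.11],[.396,.298,0]]))
```

```text
[ 0.      0.      0.      0.0076 -0.0018  0.2053] [ 0.      0.      0.      0.6076 -0.0023  0.2054] 1.05
[[271.91647448 261.79084004]
 [271.8589778  219.27941406]]
```

View pics/w1.png

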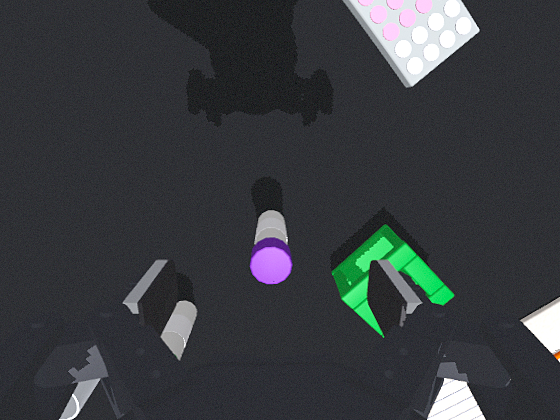

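The cap is at (270,265) and the prediction was (272,262), about 2 mm off, so I'll descend and grip.

Request:
jog_arm:
  steps: [0,0,0,0,0,0.2,1,0,0,0,0.2,0,0.2,1,0,0,0,0.45,0,0.2,1,0,0,0,0.61,0,0.2,1,0,0,0,0.61,0,0.2,1,0,0,0,0.61,0,0.2,0,0,0,0,0.61,0,0.2,0,0,0,0,0.61,0,0.2,0,0,0,0,0.61,0,0.2,0,0,0,0,0.61,0,0.2,0]
  force: 30

```text
time_s: 2.1
tool_pos: [0.3962, 0.2986, 0.0809]
orientation: [0.692, 0.148, 0.691, -0.146]
force: [-0.1, -0.4, 8.0]
width: 0.0331
```

Request:
jog_arm:
  steps: [0,0,0,-0.1,0,0,0,0,0,0,-0.3,0,0,0,0,0,0,-0.5,0,0,0,0,0,0,-0.65,0,0,0,0,0,0,-0.7,0,0,0]

```text
time_s: 2.6
tool_pos: [0.3966, 0.299, 0.2234]
orientation: [0.693, 0.149, 0.69, -0.145]
force: [0.8, -0.2, 0.6]
width: 0.033
```

Run:
```python
from h import *
print(go(.645,-.162,.22),env.state()["force"])
```

```text
[ 0.      0.      0.      0.0119 -1.6002  2.0724] [ 0.84084525 -0.22789944  0.61333444]
```

Request:
jog_arm:
  steps: [0,0,0,0,-0.8,1,0,0,0,0,0,-0.8,1,0,0,0,0,0,-0.8,1,0,0,0,0,0,-0.8,1,0,0,0,0,0,-0.8,1,0,0,0,0,0,-0.8,1,0]

```text
time_s: 3.2
tool_pos: [0.5149, 0.0634, 0.2194]
orientation: [0.692, 0.149, 0.69, -0.151]
force: [0.2, 0.8, -1.2]
width: 0.0332
```

Request:
jog_arm:
  steps: [0,0,0,0,-0.8,1,0,0,0,0,0,-0.8,1,0,0,0,0,0,-0.8,1,0,0,0,0,0,-0.8,1,0,0,0,0,0,-0.8,1,0,0,0,0,0,-0.8,1,0,0,0,0,0,-0.8,1,0,0,0,0,0,-0.8,1,0]

```text
time_s: 4.0
tool_pos: [0.6302, -0.1553, 0.2188]
orientation: [0.691, 0.147, 0.692, -0.146]
force: [0.6, 0.8, -0.6]
width: 0.0332
```

Run:
```python
from h import *
c=cam("wrist");cv2.imwrite("pics/w2.png",c["img"][:,:,::-1]);print(go(.645,-.162,.22),go(.645,-.162,.09),c["state"]["time_s"])
a=[[.645+.042*i,-.162+.042*j,.06] for i,j in((-1,-1),(-1,1),(1,1),(1,-1))]+[[.645+.023*i,-.162+.023*j,.06] for i,j in((-1,-1),(-1,1),(1,1),(1,-1))]
print(proj(c,a).round())
```

```text
[ 0.      0.      0.     -0.005  -0.0035  0.082 ] [ 0.      0.      0.      0.645  -0.0042  0.0829] 4.0
[[213. 188.]
 [294. 151.]
 [327. 230.]
 [250. 262.]
 [239. 197.]
 [284. 178.]
 [302. 221.]
 [259. 239.]]
```

View pics/w2.png

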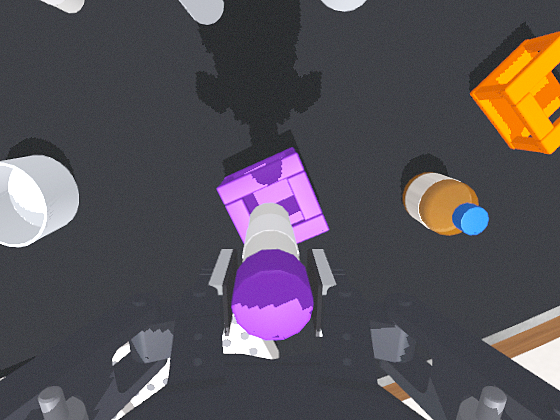

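Rack corners at (218,188), (295,149) and (328,230) match the predictions, so I'll lower the tube and release.

Request:
jog_arm:
  steps: [0,0,0,0,0,0.08,0,0,0,0,0,0,0.08,0,0,0,0,0.2,0,0.08,0,0,0,0,0.35,0,0.08,0,0,0,0,0.48,0,0.08,0,0,0,0,0.58,0,0.08,0,0,0,0,0.63,0,0.08,0,0,0,0,0.64,0,0.08,0,0,0,0,0.64,0,0.08,0,0,0,0,0.64,0,0.08,0]

```text
time_s: 5.05
tool_pos: [0.646, -0.1635, 0.0927]
orientation: [0.692, 0.147, 0.691, -0.147]
force: [-0.0, -0.0, -0.6]
width: 0.0332
```

Request:
jog_arm:
  steps: [0,0,0,0,0,0,1,0,0,0,0,0,0,1,0,0,0,0,0,0,1,0,0,0,0,0,0,1,0,0,0,-0.2,0,0,1,0,0,0,-0.45,0,0,1,0,0,0,-0.65,0,0,1,0,0,0,-0.65,0,0,1]

```text
time_s: 5.85
tool_pos: [0.6483, -0.1649, 0.228]
orientation: [0.695, 0.147, 0.688, -0.147]
force: [-0.3, -0.1, 0.1]
width: 0.0854
```

Run:
```python
from h import *
c=cam("top");print(cyl(c,win(hmask(c["img"],"purple",120,40),342,172,30),.0,.118,.017)[0][:1])
cv2.imwrite("pics/t2.png",cv2.resize(c["img"][100:300,100:480,::-1],None,fx=2,fy=2))
print(go(.457,.154,.22),env.state()["time_s"])
```

```text
[array([ 0.66361033, -0.145763  ])]
[ 0.      0.      0.      0.0163  1.0672 -1.5151] 5.9
```

View pics/t2.png

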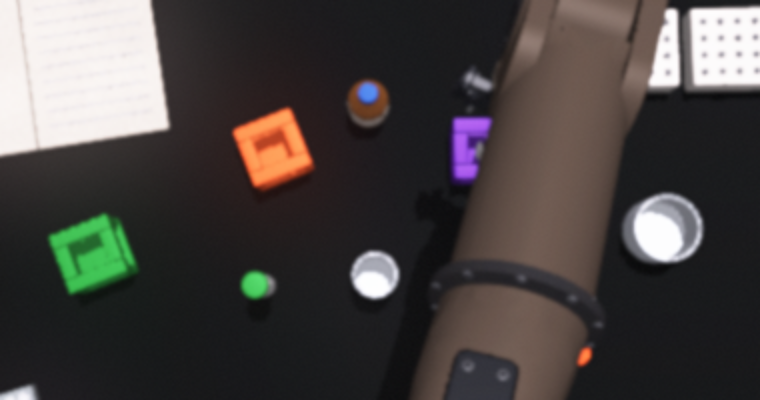

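The arm hides the purple tube, so I'll check that later. Next is the orange tube at (.365,-.270).

Run:
```python
from h import *
print(go(.365,-.2695,.22),)
```

```text
[ 0.      0.      0.      0.0157 -1.0542 -1.0736]
```

Request:
jog_arm:
  steps: [0,0,0,0,-1,-1,1,0,0,0,0,-1,-1,1,0,0,0,0,-1,-1,1,0,0,0,0,-1,-1,1,0,0,0,0,-1,-1,1,0,0,0,0,-1,-1,1,0,0,0,0,-1,-1,1,0,0,0,0,-1,-1,1]

```text
time_s: 6.7
tool_pos: [0.3806, -0.2648, 0.2208]
orientation: [0.691, 0.148, 0.692, -0.147]
force: [0.4, 0.0, -0.1]
width: 0.0854
```

Run:
```python
from h import *
c=cam("wrist");m=hmask(c["img"],"orange");ct=max(cv2.findContours(m,0,1)[0],key=cv2.contourArea)
print(cv2.boundingRect(ct),proj(c,[[.365+.017*np.cos(t),-.2695+.017*np.sin(t),z] for t in np.linspace(0,6.28,13) for z in(.088,.11)]).round().T[:, ::1].min(1),proj(c,[[.365+.017*np.cos(t),-.2695+.017*np.sin(t),z] for t in np.linspace(0,6.28,13) for z in(.088,.11)]).max(0))
print(go(.365,-.2695,.08),env.state()["time_s"])
```

```text
(526, 306, 34, 24) [237. 166.] [279.10829828 211.31946959]
[ 0.      0.      0.      0.7043 -0.0575 -0.0653] 6.75
```

Run:
```python
from h import *
c=cam("wrist");cv2.imwrite("pics/w3.png",c["img"][:,:,::-1])
```

```text
(no output)
```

View pics/w3.png

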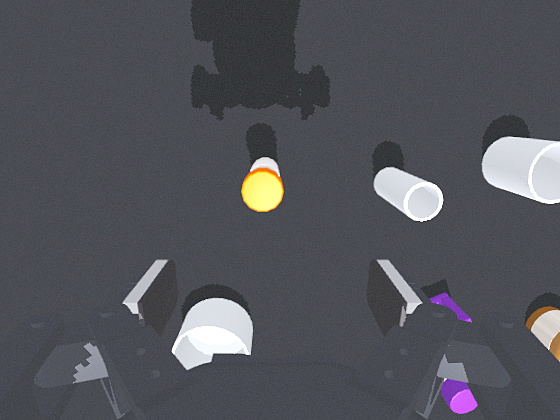

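The orange cap is at (262,190), which agrees with the prediction to about 3 mm. The purple tube is visible standing in its rack at lower right (460,395).

Request:
jog_arm:
  steps: [0,0,0,0,-0.045,-0.065,1,0,0,0,0.25,-0.045,-0.065,1,0,0,0,0.5,-0.045,-0.065,1,0,0,0,0.7,-0.045,-0.065,1,0,0,0,0.7,-0.045,-0.065,1,0,0,0,0.7,-0.045,-0.065,0,0,0,0,0.7,-0.045,-0.065,0,0,0,0,0.7,-0.045,-0.065,0,0,0,0,0.7,-0.045,-0.065,0,0,0,0,0.7,-0.045,-0.065,0]

```text
time_s: 7.8
tool_pos: [0.3671, -0.2684, 0.083]
orientation: [0.693, 0.147, 0.69, -0.147]
force: [0.5, 0.7, 9.4]
width: 0.0329
```

Request:
jog_arm:
  steps: [0,0,0,-0.1,0,0,0,0,0,0,-0.3,0,0,0,0,0,0,-0.5,0,0,0,0,0,0,-0.65,0,0,0,0,0,0,-0.75,0,0,0,0,0,0,-0.75,0,0,0]

```text
time_s: 8.4
tool_pos: [0.3671, -0.2688, 0.2347]
orientation: [0.694, 0.147, 0.689, -0.147]
force: [-0.1, 0.4, -1.2]
width: 0.033
```

Run:
```python
from h import *
print(go(.65,.135,.23))
```

```text
[0.     0.     0.     0.028  2.4199 0.4708]
```

Request:
jog_arm:
  steps: [0,0,0,0,1,0.2,0,0,0,0,0,1,0.2,0,0,0,0,0,1,0.2,0,0,0,0,0,1,0.2,0,0,0,0,0,1,0.2,0]

```text
time_s: 8.9
tool_pos: [0.4864, -0.0948, 0.2306]
orientation: [0.692, 0.145, 0.692, -0.143]
force: [0.7, -0.9, -1.0]
width: 0.0332
```

Request:
jog_arm:
  steps: [0,0,0,0,1,0.2,0,0,0,0,0,1,0.2,0,0,0,0,0,1,0.2,0,0,0,0,0,1,0.2,0,0,0,0,0,1,0.2,0,0,0,0,0,1,0.2,0,0,0,0,0,1,0.2,0]

```text
time_s: 9.6
tool_pos: [0.6006, 0.0634, 0.2308]
orientation: [0.691, 0.147, 0.692, -0.148]
force: [0.6, 0.7, -0.9]
width: 0.0331
```

Run:
```python
from h import *
print(go(.65,.135,.092))
```

```text
[0.     0.     0.     0.6931 0.4283 0.0799]
```

Request:
jog_arm:
  steps: [0,0,0,0,0.43,0.08,0,0,0,0,0,0.43,0.08,0,0,0,0,0,0.43,0.08,0,0,0,0,0,0.43,0.08,0]

```text
time_s: 10.0
tool_pos: [0.6507, 0.1359, 0.231]
orientation: [0.691, 0.147, 0.692, -0.148]
force: [-0.5, -1.0, -0.9]
width: 0.0329
```

Run:
```python
from h import *
c=cam("wrist");im=c["img"].copy();print(go(.65,.135,.092))
a=np.deg2rad(21.3);M=np.array([[np.cos(a),-np.sin(a)],[np.sin(a),np.cos(a)]])
for h in(.042,.023):
    q=np.array([[-h,-h],[-h,h],[h,h],[h,-h]])@M.T+[.65,.135]
    cv2.polylines(im,[proj(c,np.c_[q,np.full(4,.06)]).round().astype(int)],True,(0,0,255),1)
cv2.imwrite("pics/w4.png",im[:,:,::-1])
```

```text
[ 0.      0.      0.      0.6962  0.0009 -0.0031]
```

View pics/w4.png

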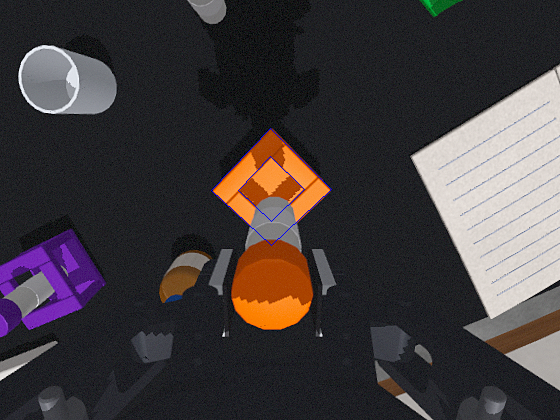

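The outline sits exactly on the orange rack (corners (272,129), (213,190), (330,190)), so I'll lower and release.

Request:
jog_arm:
  steps: [0,0,0,0.2,0,0,0,0,0,0,0.35,0,0,0,0,0,0,0.5,0,0,0,0,0,0,0.6,0,0,0,0,0,0,0.66,0,0,0,0,0,0,0.7,0,0,0,0,0,0,0.7,0,0,0,0,0,0,0.7,0,0,0]

```text
time_s: 10.85
tool_pos: [0.6515, 0.1366, 0.0923]
orientation: [0.692, 0.147, 0.691, -0.147]
force: [0.6, -0.4, -0.6]
width: 0.0327
```

Request:
jog_arm:
  steps: [0,0,0,0,0,0,1,0,0,0,0,0,0,1,0,0,0,0,0,0,1,0,0,0,0,0,0,1,0,0,0,-0.2,0,0,1,0,0,0,-0.45,0,0,1,0,0,0,-0.65,0,0,1,0,0,0,-0.65,0,0,1]

```text
time_s: 11.65
tool_pos: [0.6543, 0.1375, 0.2281]
orientation: [0.695, 0.149, 0.688, -0.145]
force: [0.8, -0.3, 0.0]
width: 0.0857
```

Run:
```python
from h import *
c=cam("top");cv2.imwrite("pics/t5.png",c["img"][:,:,::-1])
print(go(.457,.154,.22))
```

```text
[ 0.      0.      0.      0.0184 -0.3222 -0.9285]
```

Request:
jog_arm:
  steps: [0,0,0,0,-0.32,-0.93,1,0,0,0,0,-0.32,-0.93,1,0,0,0,0,-0.32,-0.93,1,0,0,0,0,-0.32,-0.93,1,0,0,0,0,-0.32,-0.93,1,0,0,0,0.05,-0.32,-0.93,1,0,0,0,0.05,-0.32,-0.93,1]

```text
time_s: 12.4
tool_pos: [0.455, 0.1539, 0.2097]
orientation: [0.691, 0.147, 0.692, -0.148]
force: [-0.3, 0.6, 1.1]
width: 0.0853
```

Run:
```python
from h import *
c=cam("wrist");im=c["img"];p=proj(c,[[.457,.154,.11]])[0];print(p)
m=win(hmask(im,"green",90),int(p[0]),int(p[1]),45);print(cv2.boundingRect(m))
a=proj(c,[[.457+.017*np.cos(t),.154+.017*np.sin(t),z] for t in np.linspace(0,6.28,13) for z in(.088,.11)]);print(a.min(0),a.max(0)-a.min(0))
print(go(.457,.154,.081))
```

```text
[272.81769834 211.9784204 ]
(251, 190, 44, 46)
[251.03836781 184.92082591] [43.4802141  47.53849167]
[0.     0.     0.     0.6456 0.0049 0.0073]
```

Request:
jog_arm:
  steps: [0,0,0,0.22,0,0.01,1,0,0,0,0.45,0,0.01,1,0,0,0,0.65,0,0.01,1,0,0,0,0.65,0,0.01,1,0,0,0,0.65,0,0.01,0,0,0,0,0.65,0,0.01,0,0,0,0,0.65,0,0.01,0,0,0,0,0.65,0,0.01,0,0,0,0,0.65,0,0.01,0,0,0,0,0.65,0,0.01,0]

```text
time_s: 13.45
tool_pos: [0.4581, 0.1539, 0.083]
orientation: [0.693, 0.148, 0.691, -0.146]
force: [0.0, -1.1, 8.0]
width: 0.0331
```

Request:
jog_arm:
  steps: [0,0,0,-0.1,0,0,0,0,0,0,-0.3,0,0,0,0,0,0,-0.5,0,0,0,0,0,0,-0.65,0,0,0,0,0,0,-0.72,0,0,0,0,0,0,-0.72,0,0,0]

```text
time_s: 14.05
tool_pos: [0.4582, 0.154, 0.2282]
orientation: [0.693, 0.148, 0.69, -0.146]
force: [-0.2, -0.0, -0.9]
width: 0.0332
```

Run:
```python
from h import *
print(go(.504,.389,.225))
```

```text
[ 0.      0.      0.      0.0204  1.1663 -0.2687]
```

Request:
jog_arm:
  steps: [0,0,0,0,1,-0.27,0,0,0,0,0,1,-0.27,0,0,0,0,0,1,-0.27,0,0,0,0,0,1,-0.27,0,0,0,0,0,1,-0.27,0,0,0,0,0,1,-0.27,0,0,0,0,0,1,-0.27,0]

```text
time_s: 14.75
tool_pos: [0.4888, 0.3564, 0.2245]
orientation: [0.691, 0.147, 0.692, -0.148]
force: [-0.1, -0.6, -0.4]
width: 0.0329
```

Run:
```python
from h import *
c=cam("wrist");im=c["img"].copy();print(go(.504,.389,.091))
a=np.deg2rad(21.5);M=np.array([[np.cos(a),-np.sin(a)],[np.sin(a),np.cos(a)]])
for h in(.042,.023):
    q=np.array([[-h,-h],[-h,h],[h,h],[h,-h]])@M.T+[.504,.389]
    cv2.polylines(im,[proj(c,np.c_[q,np.full(4,.06)]).round().astype(int)],True,(0,0,255),1)
cv2.imwrite("pics/w6.png",im[:,:,::-1])
```

```text
[0.000e+00 0.000e+00 0.000e+00 6.691e-01 1.825e-01 5.000e-04]
```

View pics/w6.png

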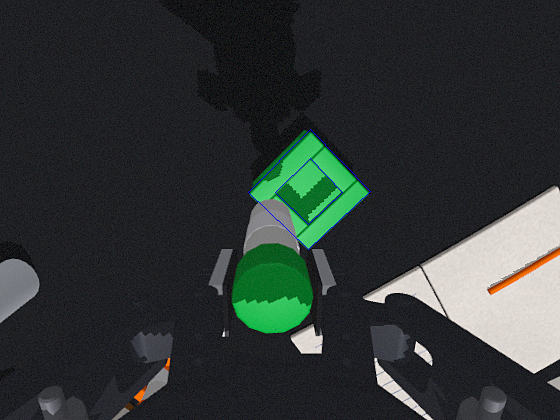

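The outline matches the green rack (corners (309,131), (250,193), (368,193)), so I'll place the tube.

Request:
jog_arm:
  steps: [0,0,0,0,0.18,0,0,0,0,0,0,0.18,0,0,0,0,0,0.2,0.18,0,0,0,0,0,0.35,0.18,0,0,0,0,0,0.48,0.18,0,0,0,0,0,0.59,0.18,0,0,0,0,0,0.64,0.18,0,0,0,0,0,0.67,0.18,0,0,0,0,0,0.67,0.18,0,0,0,0,0,0.67,0.18,0,0]

```text
time_s: 15.8
tool_pos: [0.5042, 0.391, 0.0924]
orientation: [0.692, 0.148, 0.691, -0.147]
force: [-0.4, -0.1, 0.4]
width: 0.0327
```

Request:
jog_arm:
  steps: [0,0,0,0,0,0,1,0,0,0,0,0,0,1,0,0,0,0,0,0,1,0,0,0,0,0,0,1,0,0,0,-0.2,0,0,1,0,0,0,-0.45,0,0,1,0,0,0,-0.65,0,0,1,0,0,0,-0.65,0,0,1]

```text
time_s: 16.6
tool_pos: [0.5062, 0.393, 0.2279]
orientation: [0.694, 0.15, 0.689, -0.144]
force: [1.4, 0.4, 0.3]
width: 0.0851
```

Run:
```python
from h import *
print(go(.469,-.0063,.22),env.state()["orientation"])
```

```text
[ 0.      0.      0.      0.024  -1.8995  0.6424] [ 0.69380033  0.15008593  0.68945918 -0.14408798]
```

Request:
jog_arm:
  steps: [0,0,0,0,-0.95,0.32,1,0,0,0,0,-0.95,0.32,1,0,0,0,0,-0.95,0.32,1,0,0,0,0,-0.95,0.32,1,0,0,0,0,-0.95,0.32,1]

```text
time_s: 17.1
tool_pos: [0.4845, 0.1835, 0.2213]
orientation: [0.691, 0.149, 0.691, -0.151]
force: [0.9, 0.9, 1.1]
width: 0.0852
```

Request:
jog_arm:
  steps: [0,0,0,0,-0.95,0.32,1,0,0,0,0,-0.95,0.32,1,0,0,0,0,-0.95,0.32,1,0,0,0,0,-0.95,0.32,1,0,0,0,0,-0.95,0.32,1,0,0,0,0,-0.95,0.32,1,0,0,0,0,-0.95,0.32,1]

```text
time_s: 17.8
tool_pos: [0.4661, -0.0069, 0.2212]
orientation: [0.692, 0.147, 0.692, -0.146]
force: [0.6, 0.4, -0.5]
width: 0.0852
```

Run:
```python
from h import *
c=cam("wrist");im=c["img"].copy();print(go(.469,-.0063,.0535))
t=np.linspace(0,6.28,40)
for z in(.075,0): cv2.polylines(im,[proj(c,np.c_[.469+.03*np.cos(t),-.0063+.03*np.sin(t),t*0+z]).round().astype(int)],True,(255,0,0),1)
cv2.imwrite("pics/w7.png",im[:,:,::-1])
```

```text
[0.     0.     0.     0.8382 0.0068 0.0128]
```

View pics/w7.png

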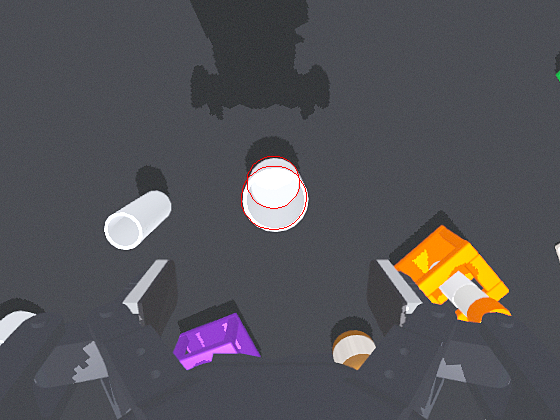

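The circles sit on the medium beaker (rim centre (275,198)), and the orange tube is upright in its rack. Next I'll grip the medium beaker near its rim.

Request:
jog_arm:
  steps: [0,0,0,0.2,0,0.015,1,0,0,0,0.4,0,0.015,1,0,0,0,0.6,0,0.015,1,0,0,0,0.75,0,0.015,1,0,0,0,0.855,0,0.015,1,0,0,0,0.855,0,0.015,1,0,0,0,0.855,0,0.015,0,0,0,0,0.855,0,0.015,0,0,0,0,0.855,0,0.015,0,0,0,0,0.855,0,0.015,0]
  force: 25

```text
time_s: 18.85
tool_pos: [0.4698, -0.0089, 0.0516]
orientation: [0.693, 0.147, 0.691, -0.146]
force: [-0.5, 2.1, 8.1]
width: 0.0599
```

Request:
jog_arm:
  steps: [0,0,0,0,0,0,0,0,0,0,-0.1,0,0,0,0,0,0,-0.3,0,0,0,0,0,0,-0.5,0,0,0,0,0,0,-0.65,0,0,0,0,0,0,-0.85,0,0,0,0,0,0,-0.85,0,0,0]

```text
time_s: 19.55
tool_pos: [0.4715, -0.0094, 0.2256]
orientation: [0.695, 0.148, 0.689, -0.146]
force: [0.6, -0.4, -1.5]
width: 0.06
```

Run:
```python
from h import *
c=cam("wrist");cv2.imwrite("pics/w8.png",c["img"][:,:,::-1])
print(go(.53,-.41,.22))
```

```text
[ 0.      0.      0.      0.0151 -1.7089  1.0875]
```

View pics/w8.png

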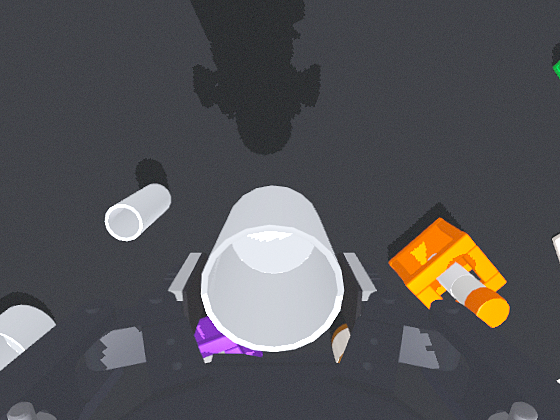

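The medium beaker is held straight (rim centre (272,290)). I'll carry it to the large one.

Request:
jog_arm:
  steps: [0,0,0,0,-0.85,0.54,0,0,0,0,0,-0.85,0.54,0,0,0,0,0,-0.85,0.54,0,0,0,0,0,-0.85,0.54,0,0,0,0,0,-0.85,0.54,0]

```text
time_s: 20.1
tool_pos: [0.4969, -0.2164, 0.2198]
orientation: [0.691, 0.149, 0.691, -0.152]
force: [-0.7, 0.7, -1.0]
width: 0.06
```

Request:
jog_arm:
  steps: [0,0,0,0,-0.85,0.54,0,0,0,0,0,-0.85,0.54,0,0,0,0,0,-0.85,0.54,0,0,0,0,0,-0.85,0.54,0,0,0,0,0,-0.85,0.54,0,0,0,0,0,-0.85,0.54,0,0,0,0,0,-0.85,0.54,0]

```text
time_s: 20.8
tool_pos: [0.5277, -0.4063, 0.2194]
orientation: [0.691, 0.147, 0.692, -0.146]
force: [0.6, 0.7, -0.2]
width: 0.06
```

Run:
```python
from h import *
c=cam("wrist");im=c["img"].copy();print(go(.53,-.41,.0575))
t=np.linspace(0,6.28,40)
for z in(.06,0): cv2.polylines(im,[proj(c,np.c_[.53+.045*np.cos(t),-.41+.045*np.sin(t),t*0+z]).round().astype(int)],True,(255,0,0),1)
cv2.imwrite("pics/w9.png",im[:,:,::-1])
```

```text
[ 0.      0.      0.      0.8111 -0.0158  0.0181]
```

View pics/w9.png

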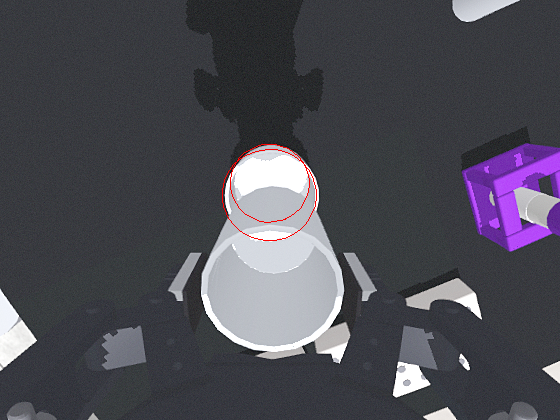

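The large rim (x 224–319) matches the prediction to about 1 mm, so I'll lower the beaker slowly.

Request:
jog_arm:
  steps: [0,0,0,0,-0.015,0.02,0,0,0,0,0.2,-0.015,0.02,0,0,0,0,0.4,-0.015,0.02,0,0,0,0,0.55,-0.015,0.02,0,0,0,0,0.67,-0.015,0.02,0,0,0,0,0.74,-0.015,0.02,0,0,0,0,0.78,-0.015,0.02,0,0,0,0,0.8,-0.015,0.02,0,0,0,0,0.8,-0.015,0.02,0,0,0,0,0.8,-0.015,0.02,0]

```text
time_s: 21.85
tool_pos: [0.5307, -0.4127, 0.0614]
orientation: [0.692, 0.147, 0.691, -0.147]
force: [0.2, -0.1, -0.8]
width: 0.0599
```

Run:
```python
from h import *
c=cam("scene");p=proj(c,[[.53,-.41,.07]])[0].astype(int);print(p)
x,y=p;im=c["img"][max(y-60,0):y+60,max(x-80,0):x+80,::-1];cv2.imwrite("pics/s10.png",cv2.resize(im,None,fx=4,fy=4));s=env.state();print(s["tool_pos"],s["force"])
```

```text
[112 253]
[ 0.5306647  -0.41270894  0.06143664] [ 0.7115068   0.25465021 -0.7085534 ]
```

View pics/s10.png

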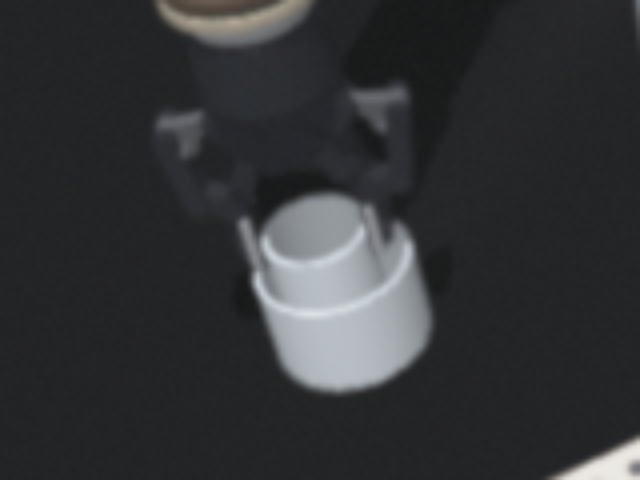

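Force is zero and the medium beaker is well inside. The pads are near the large rim, so I'll open only slightly, rise, then open fully.

Request:
jog_arm:
  steps: [0,0,0,0,0,0,0.77,0,0,0,0,0,0,0.77,0,0,0,0,0,0,0.77,0,0,0,-0.05,0,0,0.77,0,0,0,-0.12,0,0,0.77,0,0,0,-0.25,0,0,0.8,0,0,0,-0.5,0,0,1,0,0,0,-0.75,0,0,1,0,0,0,-0.75,0,0,1]

```text
time_s: 22.8
tool_pos: [0.5328, -0.4155, 0.2197]
orientation: [0.696, 0.145, 0.687, -0.149]
force: [0.9, -1.2, 0.2]
width: 0.0851
```

Run:
```python
from h import *
c=cam("wrist");im=c["img"].copy();
t=np.linspace(0,6.28,40)
for x,y,z,r in((.531,-.411,.06,.045),(.531,-.411,.08,.03)): cv2.polylines(im,[proj(c,np.c_[x+r*np.cos(t),y+r*np.sin(t),t*0+z]).round().astype(int)],True,(255,0,0),1)
cv2.imwrite("pics/w11.png",im[:,:,::-1]);print(go(.4366,-.1447,.22))
```

```text
[ 0.      0.      0.     -0.0301  1.0372 -0.9831]
```

View pics/w11.png

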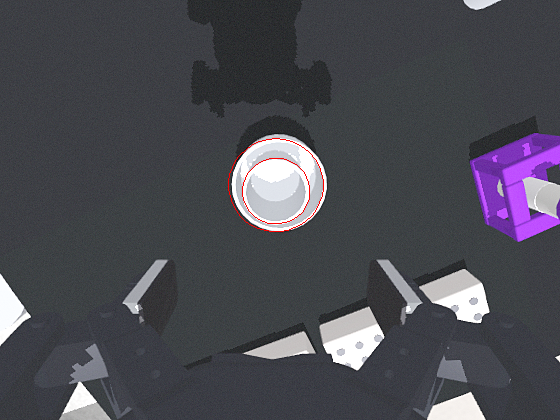

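The medium is nested: rims are concentric within a few px and on the predicted circles. Next is the small beaker.

Request:
jog_arm:
  steps: [0,0,0,0,1,-0.97,1,0,0,0,0,1,-0.97,1,0,0,0,0,1,-0.97,1,0,0,0,0,1,-0.97,1,0,0,0,0,1,-0.97,1,0,0,0,0,1,-0.97,1,0,0,0,0,1,-0.97,1,0,0,0,0,1,-0.97,1]

```text
time_s: 23.65
tool_pos: [0.4342, -0.1504, 0.2106]
orientation: [0.692, 0.147, 0.692, -0.146]
force: [0.5, -0.4, 1.0]
width: 0.0852
```

Run:
```python
from h import *
c=cam("wrist");im=c["img"].copy();print(go(.4366,-.1447,.068,np.arctan2(.9136,.4067)))
t=np.linspace(0,6.28,40)
for z in(.09,0): cv2.polylines(im,[proj(c,np.c_[.4366+.018*np.cos(t),-.1447+.018*np.sin(t),t*0+z]).round().astype(int)],True,(255,0,0),1)
cv2.imwrite("pics/w12.png",im[100:330,150:400,::-1])
```

```text
[-1.000e-04  2.000e-04  0.000e+00  7.128e-01  3.450e-02 -4.200e-03]
```

View pics/w12.png

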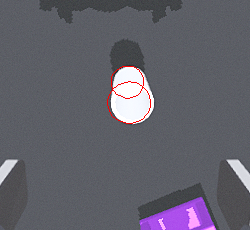

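The small beaker's rim lies about 2 px right of the prediction, so I'll grip near its top.

Request:
jog_arm:
  steps: [0,0,0,0.15,0.042,0,1,0,0,0,0.35,0.042,0,1,0,0,0,0.55,0.042,0,1,0,0,0,0.715,0.042,0,1,0,0,0,0.715,0.042,0,1,0,0,0,0.715,0.042,0,0,0,0,0,0.715,0.042,0,0,0,0,0,0.715,0.042,0,0,0,0,0,0.715,0.042,0,0,0,0,0,0.715,0.042,0,0]
  force: 25

```text
time_s: 24.7
tool_pos: [0.4389, -0.1432, 0.0688]
orientation: [0.693, 0.147, 0.691, -0.147]
force: [-0.9, -0.3, 8.7]
width: 0.0351
```

Request:
jog_arm:
  steps: [0,0,0,0,0,0,0,0,0,0,-0.1,0,0,0,0,0,0,-0.3,0,0,0,0,0,0,-0.5,0,0,0,0,0,0,-0.65,0,0,0,0,0,0,-0.8,0,0,0,0,0,0,-0.8,0,0,0]

```text
time_s: 25.4
tool_pos: [0.4399, -0.1436, 0.2318]
orientation: [0.695, 0.147, 0.689, -0.147]
force: [0.5, 0.3, -1.1]
width: 0.0349
```

Run:
```python
from h import *
print(go(.531,-.411,.22))
```

```text
[ 0.      0.      0.      0.0632 -1.0363  0.9595]
```

Request:
jog_arm:
  steps: [0,0,0,0,-1,0.96,0,0,0,0,0,-1,0.96,0,0,0,0,0,-1,0.96,0,0,0,0,0,-1,0.96,0,0,0,0,0,-1,0.96,0,0,0,0,0,-1,0.96,0,0,0,0,0,-1,0.96,0,0,0,0,0,-1,0.96,0]

```text
time_s: 26.2
tool_pos: [0.5312, -0.4039, 0.2265]
orientation: [0.691, 0.147, 0.692, -0.147]
force: [0.2, 0.4, -0.5]
width: 0.0349
```

Run:
```python
from h import *
c=cam("wrist");im=c["img"].copy();print(go(.531,-.411,.082))
t=np.linspace(0,6.28,40)
for x,y,z,r in((.531,-.411,.06,.045),(.531,-.411,.08,.03)): cv2.polylines(im,[proj(c,np.c_[x+r*np.cos(t),y+r*np.sin(t),t*0+z]).round().astype(int)],True,(255,0,0),1)
cv2.imwrite("pics/w13.png",im[:,:,::-1])
```

```text
[ 0.      0.      0.      0.724  -0.0386  0.015 ]
```

View pics/w13.png

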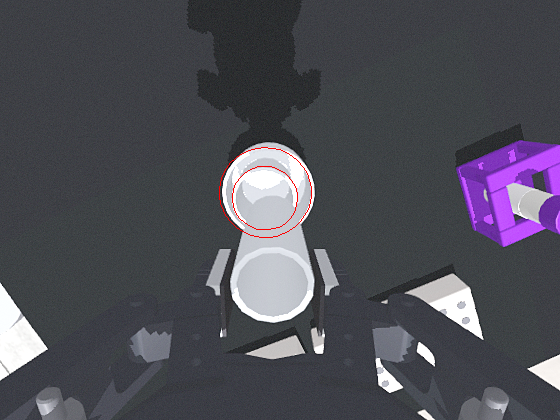

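The rims sit about 2 px right of and above the circles, so I'll correct by 1–2 mm and lower.

Request:
jog_arm:
  steps: [0,0,0,0,-0.03,0.005,0,0,0,0,0.15,-0.03,0.005,0,0,0,0,0.3,-0.03,0.005,0,0,0,0,0.45,-0.03,0.005,0,0,0,0,0.57,-0.03,0.005,0,0,0,0,0.66,-0.03,0.005,0,0,0,0,0.71,-0.03,0.005,0,0,0,0,0.73,-0.03,0.005,0,0,0,0,0.73,-0.03,0.005,0,0,0,0,0.73,-0.03,0.005,0]

```text
time_s: 27.25
tool_pos: [0.5307, -0.41, 0.0824]
orientation: [0.692, 0.147, 0.691, -0.147]
force: [-0.5, 0.4, -0.2]
width: 0.0351
```

No contact force, so I'll release gently and rise.

Request:
jog_arm:
  steps: [0,0,0,0,0,0,0.52,0,0,0,0,0,0,0.52,0,0,0,0,0,0,0.52,0,0,0,-0.05,0,0,0.52,0,0,0,-0.12,0,0,0.55,0,0,0,-0.25,0,0,0.7,0,0,0,-0.5,0,0,1,0,0,0,-0.75,0,0,1,0,0,0,-0.75,0,0,1]

```text
time_s: 28.15
tool_pos: [0.5325, -0.4129, 0.2408]
orientation: [0.696, 0.145, 0.687, -0.149]
force: [0.9, -1.5, 0.1]
width: 0.0853
```

Run:
```python
from h import *
c=cam("wrist");a=c["img"][60:330,130:430,::-1]
cv2.imwrite("pics/w14.png",cv2.resize(a,None,fx=2,fy=2))
```

```text
(no output)
```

View pics/w14.png

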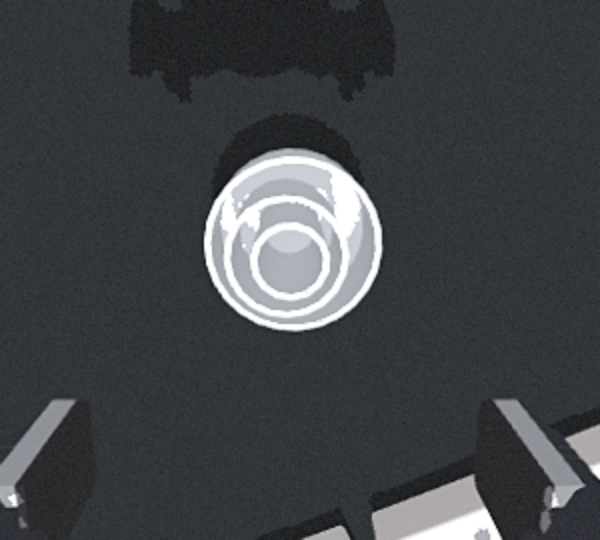

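The three rims are nested and nearly concentric, around (292,255) in the crop. Last, I'll check the whole bench, with top and scene views side by side.

Run:
```python
from h import *
a=cam("top")["img"];b=cam("scene");print(proj(b,[[.645,-.162,.118],[.65,.135,.118],[.504,.389,.118],[.645,-.162,.008],[.65,.135,.008],[.504,.389,.008]]).round())
b=b["img"]
cv2.imwrite("pics/f15.png",np.hstack([cv2.resize(a[120:280,110:510],(400,160)),np.zeros((160,10,3),np.uint8),a[120:280,110:490]])[:,:,::-1][:, :400])
f=cv2.resize(b[110:310,80:400],(800,500),interpolation=cv2.INTER_CUBIC);f[:100,:250]=cv2.resize(a[120:280,110:510],(250,100))
cv2.imwrite("pics/f15.png",f[:,:,::-1])
```

```text
[[231. 223.]
 [333. 182.]
 [366. 133.]
 [234. 259.]
 [330. 216.]
 [362. 164.]]
```

The picture limit is reached, so I'll check the caps numerically in the scene view.

Run:
```python
from h import *
c=cam("scene");t=np.linspace(0,6.28,25)
for k,(x,y) in dict(purple=(.645,-.162),orange=(.65,.135),green=(.504,.389)).items():
    P=proj(c,np.c_[x+.017*np.cos(t),y+.017*np.sin(t),t*0+.118]);u=P.mean(0).astype(int)
    m=hmask(c["img"],k,90,40)[u[1]-40:u[1]+4,u[0]-20:u[0]+20];r,q=np.nonzero(m);n=r<r.min()+6
    print(k,"pred top row",P[:,1].min().round(1),"cols",P[:,0].min().round(1),P[:,0].max().round(1),"seen",r.min()+u[1]-40,q[n].min()+u[0]-20,q[n].max()+u[0]-20)
c=cam("top");hsv=cv2.cvtColor(c["img"],cv2.COLOR_RGB2HSV);b=win(cv2.inRange(hsv,(100,120,60),(120,255,255)),284,150,14);mm=cv2.moments(b);print("bottle",rays(c,[[mm['m10']/mm['m00'],mm['m01']/mm['m00']]],.1))
s=env.state();print(s["time_s"],s["force"])
```

```text
purple pred top row 218.7 cols 223.2 238.3 seen 220 221 238
orange pred top row 178.1 cols 326.4 339.8 seen 178 327 341
green pred top row 130.1 cols 359.9 371.2 seen 130 359 372
bottle [[7.12492889e-01 3.30793139e-04 1.00000000e-01]]
28.4 [ 0.24689837  0.23920571 -0.24006554]
```

All three caps are at the predicted seated height and position, and the bottle has not moved. Handing in.

```bash
python3 -c "
from rig import env
print(env.sign_off())"
```

```text
the job is handed in; nothing more can be done
None
```

The bench is cleared and the job is handed in at about 28 s of the 138 s allowed. Each tube stands in the rack of its own colour, and the beakers are nested small in medium in large, with the large one still on the bench.

**Tubes:** in the scene camera all three cap tops were within about 1–2 px of where a tube seated on the rack floor should be. I checked this numerically because the 16-picture viewing limit stopped the last full-bench picture.

**Beakers:** the last wrist picture showed three nested, nearly concentric rims. I did not measure their seating height separately. Both beakers were let go about 4 mm above the floor they went onto.

**Bottle:** it measured in the same place before and after.

No check failed. One top-camera check of the purple tube was no use because the arm hid it, so later views covered that tube. `env.sign_off()` reports no verdict.

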